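Stack a fan gearbox in the assembly nest under the bench lamp

ROBOT

A 6-joint arm with a two-finger parallel gripper is mounted at the origin on the work surface. World frame = base frame: x ahead of the robot, y to its left, z up, the work surface at z = 0. Lengths are in m, angles in rad, forces in N, time in s.
With the tool pointing down it reaches from about 0.35 to 0.875 m from the base axis. Payload 4.2 kg.
Tool frame: the origin (TCP) lies between the finger pads; the fingertips stand 22 mm ahead of it and the grasp point (between the pads) lies 3 mm ahead of it; z points along the fingers, y is the line along which they close (so a half turn about z gives the same grasp; the last joint's range is limited). The gripper opens to 87 mm and grips with 3 to 60 N. Pads are 19 mm wide; open, the fingers measure 117 mm over their backs; the gripper's body (75 mm by 190 mm) begins 51 mm behind the grasp point.
Start: joints at [-0.961, 0.385, 0.008, 0, -1.194, -0.259], TCP at [0.215, -0.587, 0.245] pointing down, gripper open.
Joint ranges: [-3.14, 3.14], [-1.21, 2.06], [-1.07, 1.41], [-3.16, 2.05], [-2.99, -0.16], [-3.1, 3.1]. Speed limits (rad/s): [2.79, 2.79, 3.14, 3.14, 3.14, 3.14].

INTERFACE

Orientations are given as a unit quaternion [w, x, y, z].
In Python, from bench import bot, viewer gives the robot as it stands.
- The arm moves only by the tool jog_arm, never from a script. Its argument "deltas" is a list of rows, each a list of 7 numbers: the shift along the tool's x, y, z in units of 0.05 m (1.0 is 0.05 m), then the turn, a rotation vector about the tool's x, y, z in units of 5 degrees (1.0 is 5 degrees), then the opening, from 0 (shut) to 1 (fully open). A call has 1 to 20 rows; each row shifts and turns the commanded pose from where the row before left it, along the tool's axes as they then stand; what a row does not reach is not made up. A row lasts 1/10 s, in which the tool goes at most 50 mm and 8.59 degrees, less where a joint would pass 70% of its speed; a pose out of reach is approached as far as the arm can. A call with a number of a shift or a turn outside -1 to 1 is refused whole. A call with a gripper value outside its range is refused whole. The fingers move at their own pace and stop on an object; the grip force is fixed at half the most. Time passes only in rows, so rows that do not move let the fingers close. It gives the time, the measured TCP pose, the force, the opening and the grip force at its end, in the units of the state.
- bot.sense(): the state, without advancing time (a new reading comes with each control period).
- viewer.get_image(name): name is "scene" or "top"; returns (picture, depth): 384x512x3 uint8, red, green, blue; 384x512 float32, m along the optical axis (not along the pixel's ray), 0 where there is no reading.
- viewer.camera_params(name): a dict with "K" (3x3 intrinsics, pixels), "camera_from_world" (4x4, takes a point from world to camera coordinates). Camera axes: x right, y down, z forward; pixel columns grow to the right and rows downward; lengths in m; the calibration is good to about 2 mm. A picture is of the moment at which its call begins. camera_params takes no time and is no camera call.
- bot.job_done(): hands the job in; it is judged then, once.
Trained networks look in the newest picture that a camera, given by its name, has taken for a name from the list of things; names that differ only in an ending like _2 or _b are one class to them, and where a whole thing is asked for, a point or a joint stands for the part that bears it (a point fixed in the world has none). Each returns a list of dicts, best first, with "p" (0 to 1); they miss things now and then, are a little off and sometimes report something else, mostly with a low value. They report only what shows in the picture. A call takes as long as a camera call. They do not tell look-alikes from the thing itself.
- viewer.boxes_of(camera, label): "rect" ([left, top, width, height] as shares, 0 to 1, of the picture: columns of its width, rows of its height, round what is visible of it).
The state is a dict: "time": time; "joints": joint angles; "qd": joint speeds; "effort": joint torques, N m; "eef_pos": TCP position; "tool_rot": TCP orientation; "wrist_force": force on the tool from outside, world axes, zero at the start; "moment": the same for the moment, N m; "opening": finger opening in m; "gripper_force": force on a finger pad.
Only numpy, scipy, OpenCV 4.12 (cv2) and the standard library are available. Lean on these libraries where they do the work, as an engineer would, in place of code of your own. Each camera call takes 0.05 s, during which the arm holds its last target. There are 200 camera calls.

TASK

Assemble the fan gearbox in the steel nest under the green lamp: put in the gearbox body first, then the spacer frame on it, then the cover with its round disc up, each lying flat and square between the two tall posts and pushed back against them. Press the cover firmly down, feeling for about 20 N and never over 50 N, for half a second, so that the stack seats and the stiff ejector pad beneath it is fully home, then let go. Do not bump the lamp, and leave the tape roll, bottle, tub, screwdriver and wrench where they are.

Things in the scene. Friction and masses are not known exactly. Their poses are not given: they have to be found in the camera images.
- pocket (a point): Centre of the pocket of the fixed steel nest (base 200 x 130 x 12 mm), 20 mm above the table. x runs towards the robot (within 15 degrees of -x), z up. Home, body, spacer and cover lie at x = y = 0, undersides at z = s, s + 44, s + 68 mm; s, 0 to 6 mm, is the unknown height of a shim under the pad. Long sides are open for fingers from x = -49 to 9 mm, z above -1 mm.
- posts (a point): The nest's two tall steel corner posts at the pocket's end nearest the robot, axes as the pocket; the point lies midway between them on the face of their end stops (45 mm along x from the pocket point, same height). Tops at z = 100 mm. Side faces at y = +/-29.5 mm from x = -26 to 0 mm (1.5 mm play a side), flared lead-ins from x = -36 mm; a 29 mm gap between the end stops.
- lip (a point): Middle of the top edge, pocket side, of the low steel lip across the pocket's end away from the robot: 60 mm wide, 10 mm thick, at x = -49 mm from the pocket point and 20 mm above it. Axes as the pocket.
- pad (a joint): Ejector pad, a steel plate 70 x 46 mm in the pocket's floor, sliding vertically: 0 = fully up (its top 12 mm + shim above the pocket point), 0.012 m = fully down, home on the shim. Starts 0 to 5 mm down. Stiff: stays where left, bears the parts' weight, needs about 12 N in all to move.
- lamp: Green bench lamp fixed to the nest; origin 20 mm below the pocket point (on the table), axes as the pocket. Shade 80 mm wide, x = -10 to 125 mm, z = 227 to 265 mm; stem at x = 95 to 145 mm. It hangs over the half of the pocket nearest the robot, so an upright tool does not fit: lean the tool's back away from the robot by 25 to 40 degrees, fingers pointing down and towards the posts.
- gear_body: Gearbox body, solid aluminium block 90 x 56 x 44 mm with dark bores drawn on its flat top. Origin: centre of its underside; x along the 90 mm length, y across the 56 mm width, z up; the same after a half turn. About 0.24 kg.
- spacer: Spacer, a grey plastic open rectangular frame 90 x 56 x 24 mm, walls 9 to 10 mm. Origin: centre of its underside; x along the 90 mm length, y across the 56 mm width, z up; the same after a half turn. About 0.06 kg.
- cover: Cover, an aluminium flange 90 x 56 x 20 mm with a round steel disc of 50 mm diameter and 10 mm height on its top (30 mm in all). Origin: centre of its underside; x along the 90 mm length, y across the 56 mm width, z up; the same after a half turn. About 0.12 kg.
- tape: Bystander: roll of tape lying flat, 96 mm across, 24 mm high. Origin: centre of its underside.
- bottle: Bystander: clear bottle with a blue cap, 66 mm across, 190 mm high. Origin: centre of its underside.
- tub: Bystander: open white plastic tub, 90 mm across, 85 mm high. Origin: centre of its underside.
- screwdriver: Bystander: screwdriver, 180 mm long, lying along its x. Origin: centre of its underside.
- wrench: Bystander: wrench, 160 mm long, lying along its x. Origin: centre of its underside.
Things that resemble listed ones, but are neither listed nor needed, are in the scene too. What is shaped like the cover but orange or red is not meant.

How it is judged:
On the way, in this order (a step that is already met when the one before it is completed fails the run):
1. the gearbox body lies in the pocket, flat and square, roughly (6 mm) against the posts (x of gear_body in the frame of pocket between -0.006 and 0.003 m and y of gear_body in the frame of pocket between -0.006 and 0.006 m and z of gear_body in the frame of pocket between -0.003 and 0.0205 m and angle between the x axis of gear_body and the x axis of pocket, either way round below 0.1 rad and angle between gear_body's own z axis and vertical below 0.05 rad), for 0.2 s.
2. the spacer lies on the body in the pocket (all of step 1 and x of spacer in the frame of pocket between -0.006 and 0.003 m and y of spacer in the frame of pocket between -0.006 and 0.006 m and z of spacer in the frame of gear_body between 0.041 and 0.047 m and angle between the x axis of spacer and the x axis of pocket, either way round below 0.1 rad and angle between spacer's own z axis and vertical below 0.05 rad), for 0.2 s.
3. the cover lies on the spacer in the pocket, disc up, and is pressed onto it with over 14 N, the pad home (10 mm down) (all of step 2 and x of cover in the frame of pocket between -0.006 and 0.003 m and y of cover in the frame of pocket between -0.006 and 0.006 m and z of cover in the frame of spacer between 0.021 and 0.027 m and angle between the x axis of cover and the x axis of pocket, either way round below 0.1 rad and angle between cover's own z axis and vertical below 0.05 rad and contact force between cover and spacer above 14 N and value of joint pad above 0.01 m), for 0.3 s.
At the end, for the whole second after the job is handed in: Pad at least 10 mm down; body in the pocket (underside -3 to +8.5 mm over its point), spacer 44 mm above it, cover 24 mm above that (each +/-3 mm); each at most 3.5 mm off the end stops, 3 mm off sideways, 0.06 rad off square, 0.05 rad off flat, at rest (x of gear_body in the frame of pocket between -0.0035 and 0.003 m and y of gear_body in the frame of pocket between -0.003 and 0.003 m and z of gear_body in the frame of pocket between -0.003 and 0.0085 m and angle between the x axis of each of gear_body, spacer, cover and the x axis of pocket, either way round below 0.06 rad and angle between each of gear_body, spacer, cover's own z axis and vertical below 0.05 rad and x of spacer in the frame of pocket between -0.0035 and 0.003 m and y of spacer in the frame of pocket between -0.003 and 0.003 m and z of spacer in the frame of gear_body between 0.041 and 0.047 m and x of cover in the frame of pocket between -0.0035 and 0.003 m and y of cover in the frame of pocket between -0.003 and 0.003 m and z of cover in the frame of spacer between 0.021 and 0.027 m and value of joint pad above 0.01 m and linear speed of each of gear_body, spacer, cover below 0.01 m/s); the robot touches nothing.
It fails at once if the tape roll, bottle, tub, screwdriver or wrench is moved by more than 25 mm (distance of any of tape, bottle, tub, screwdriver, wrench from where it was at the start of the episode above 0.025 m).
It fails at once if the cover is pressed on the spacer with more than 60 N (contact force between cover and spacer above 60 N).
It fails at once if the arm or fingers push the lamp with more than 10 N (contact force between any of the arm, the fingers and lamp above 10 N).
It also fails if it takes over 72 s, if anything falls off the work surface, if the arm or the gripper's body presses on something with over 40 N, if the wrist force passes 120 N, or if a joint passes its speed limit or range.

## Working session

There is one attempt and no reset: what is moved stays moved. The work goes in short steps, Python scripts to look and compute and a tool call to move; the robot and the scene stay as the last step left them, time stands still between calls to the robot, and variables do not carry over. Pictures are saved under pics/ and viewed, at most 10 in all, crops included, and the job is handed in when it is done.

Besides the shell and the picture viewer there is one more tool, called after "Emit:" as name([rows], argument=value, ...), one row to a line, values as JSON. jog_arm: Moves the arm, as the interface text tells. Its arguments: {"type":"object","properties":{"deltas":{"type":"array","items":{"type":"array","items":{"type":"number"}}}},"required":["deltas"]}

```bash
ls; mkdir -p pics
cat > h.py <<'E'
import numpy as np, cv2
from bench import bot, viewer
def snap(c):
    im,d=viewer.get_image(c); return im,d
def cloud(c,d):
    P=viewer.camera_params(c);K=P["K"];T=np.linalg.inv(P["camera_from_world"])
    v,u=np.mgrid[:d.shape[0],:d.shape[1]]
    p=np.stack([(u-K[0][2])/K[0][0]*d,(v-K[1][2])/K[1][1]*d,d,np.ones_like(d)],-1)
    w=(p@T.T)[...,:3]; w[d==0]=np.nan
    return w
def save(n,im,s=1):
    cv2.imwrite(n,cv2.resize(im[:,:,::-1],None,fx=s,fy=s,interpolation=cv2.INTER_CUBIC))
E
python3 - <<'E'
from h import *
a,d=snap("top");b,e=snap("scene")
np.savez("s0.npz",a=a,d=d,b=b,e=e)
save("pics/top0.png",a,1.5);save("pics/scene0.png",b,1.5)
for c in("top","scene"):
    for n in("gear_body","spacer","cover","pocket","lamp","tape","bottle","tub"):
        try:
            for r in viewer.boxes_of(c,n)[:4]:
                x,y,w,h=np.array(r["rect"])*[512,384,512,384]; print(c,n,round(r["p"],2),[int(x),int(y),int(w),int(h)])
        except Exception as ex: print(c,n,ex)
    P=viewer.camera_params(c);print(np.linalg.inv(P["camera_from_world"]).round(3),P["K"][0][0])
print(bot.sense())
E
```

```text
pics
top gear_body 0.91 [173, 141, 27, 31]
top spacer 0.57 [319, 144, 16, 22]
top cover 0.97 [173, 183, 20, 24]
top cover 0.95 [142, 220, 29, 20]
top cover 0.61 [193, 214, 14, 32]
top pocket 0.91 [237, 151, 46, 63]
top lamp 0.64 [247, 168, 27, 46]
top tape 0.73 [313, 188, 28, 25]
top bottle 0.73 [105, 152, 35, 21]
top bottle 0.18 [171, 180, 19, 27]
[[ 0.027 -0.998  0.061  0.353]
 [-1.    -0.027 -0.     0.   ]
 [ 0.002 -0.061 -0.998  1.529]
 [ 0.     0.     0.     1.   ]] 424.09968145138566
scene gear_body 0.98 [328, 181, 28, 28]
scene spacer 0.74 [178, 247, 26, 34]
scene spacer 0.48 [354, 134, 20, 28]
scene spacer 0.19 [220, 125, 70, 113]
scene cover 0.8 [306, 156, 29, 25]
scene cover 0.61 [268, 139, 34, 23]
scene pocket 0.88 [218, 125, 73, 113]
scene lamp 0.97 [220, 122, 47, 58]
scene tape 0.89 [157, 208, 28, 26]
scene bottle 0.72 [380, 127, 30, 49]
scene tub 0.91 [93, 269, 39, 42]
[[ 0.431  0.689 -0.583  1.174]
 [ 0.902 -0.339  0.266 -0.34 ]
 [-0.014 -0.641 -0.768  1.012]
 [ 0.     0.     0.     1.   ]] 409.91957192162886
{'time': 0.9, 'joints': array([-9.61402789e-01,  3.84672599e-01,  7.91716903e-03, -1.05929689e-05,
       -1.19402417e+00, -2.58611169e-01]), 'qd': array([ 8.43734047e-04, -1.29927449e-04,  5.27465152e-05, -1.30254687e-03,
        6.70080342e-04, -1.02643969e-03]), 'effort': array([-6.53076695e-04, -3.90455067e+01,  1.87620306e+01,  4.22443986e+00,
        1.54656626e-02, -2.48287688e-05]), 'eef_pos': array([ 0.21479453, -0.58690627,  0.24457179]), 'tool_rot': array([ 7.98514047e-06, -1.74491415e-01,  9.84658695e-01, -5.51680920e-06]), 'wrist_force': array([-0.1654632 , -0.07805153,  1.18519557]), 'moment': array([ 0.06557982, -0.02143803, -0.03245905]), 'gripper_force': 0.0, 'opening': 0.08737247469474883}
```

View pics/top0.png

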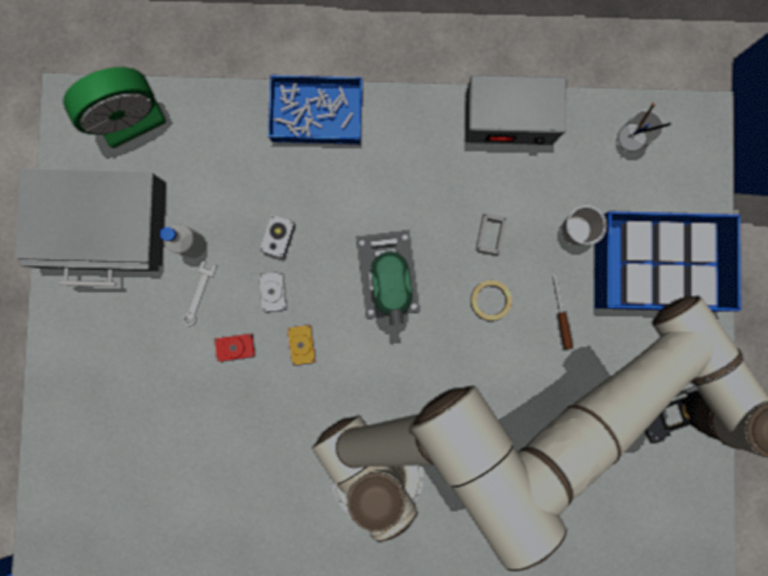

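View pics/scene0.png

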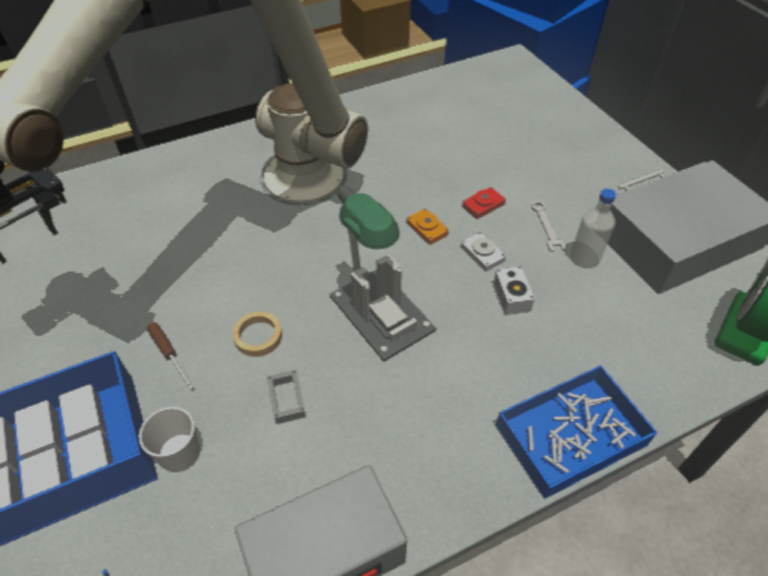

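The top picture (1.5x) shows the nest with the lamp at (390,275), the body at (277,237), the silver flange at (272,292), the orange and red flanges at (301,345) and (235,347), and the spacer frame at (490,234). The silver flange at (272,292) is the cover: it has the right shape and is neither orange nor red. The grey frame at (490,234) is the spacer. I confirm both in one enlarged crop while measuring.

```bash
cat > m.py <<'E'
from h import *
s=np.load("s0.npz")
W={"top":cloud("top",s["d"]),"scene":cloud("scene",s["e"])}
bx={"top":{"body":(165,133,42,46),"cover":(165,175,34,38),"spacer":(311,136,32,38),"nest":(232,143,56,79)},
 "scene":{"body":(320,172,44,46),"cover":(298,148,42,38),"spacer":(172,240,40,48),"nest":(212,180,90,64)}}
H={"body":(.036,.05),"cover":(.012,.035),"spacer":(.016,.03),"nest":(.006,.017)}
for c in W:
  for k,(x,y,w,h) in bx[c].items():
    p=W[c][y:y+h,x:x+w].reshape(-1,3);p=p[~np.isnan(p[:,0])]
    q=p[(p[:,2]>H[k][0])&(p[:,2]<H[k][1])]
    (cx,cy),(a,b),t=cv2.minAreaRect((q[:,:2]*1000).astype(np.float32))
    if a<b: a,b,t=b,a,t+90
    print(c,k,len(q),"c",round(cx,1),round(cy,1),"LxW",round(a,1),round(b,1),"ang",round((t+90)%180-90,1),"z",np.percentile(q[:,2],[5,50,95]).round(4))
x=W["top"][143:222,232:288].reshape(-1,3)
for lo,hi in((.015,.05),(.1,.13)):
  q=W["scene"][180:244,212:302].reshape(-1,3) if lo<.1 else W["scene"][150:244,212:302].reshape(-1,3)
  q=q[(q[:,2]>lo)&(q[:,2]<hi)];print(lo,len(q),q.min(0).round(3),q.max(0).round(3))
t=s["a"][130:250,130:345];save("pics/c1.png",np.vstack([cv2.resize(t,None,fx=3.7,fy=3.7,interpolation=2)]))
E
python3 m.py
```

```text
top body 394 c 560.6 250.9 LxW 89.7 57.0 ang -16.6 z [0.0373 0.0431 0.0481]
top cover 393 c 429.8 260.4 LxW 90.1 56.9 ang 7.3 z [0.0145 0.0215 0.0318]
top spacer 196 c 583.1 -258.1 LxW 90.9 56.4 ang -10.4 z [0.017  0.0224 0.0281]
top nest 823 c 478.9 -18.2 LxW 270.9 195.6 ang 2.4 z [0.0068 0.0111 0.0158]
scene body 442 c 560.8 249.7 LxW 92.0 58.0 ang -16.9 z [0.0391 0.0431 0.0464]
scene cover 387 c 431.0 256.3 LxW 181.2 65.2 ang 5.6 z [0.014  0.0208 0.0309]
scene spacer 321 c 582.0 -259.7 LxW 93.5 55.9 ang -10.4 z [0.0183 0.0229 0.0263]
scene nest 1229 c 479.7 -14.7 LxW 202.1 131.6 ang 9.1 z [0.0078 0.0112 0.0151]
0.015 728 [ 0.386 -0.089  0.015] [0.571 0.055 0.05 ]
0.1 323 [ 0.385 -0.064  0.1  ] [0.497 0.028 0.129]
```

View pics/c1.png

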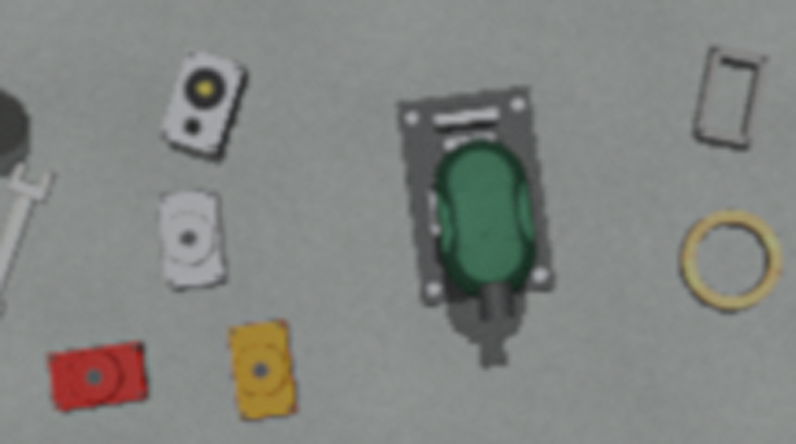

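The crop shows the silver cover with its disc up at (190,240), the body at (205,105) and the grey frame at (727,97). The orange and red flanges are decoys. Next I refine the nest pose.

```bash
cat > n.py <<'E'
from h import *
s=np.load("s0.npz")
a0=np.deg2rad(9.1)
def rect(c,im,z,yaw,o,half=160,px=2):
    # nest-frame rectified picture: col = x nest (towards robot), row = y nest
    P=viewer.camera_params(c);K=np.array(P["K"]);T=np.array(P["camera_from_world"])
    n=half*px*2; u,v=np.meshgrid((np.arange(n)/px-half)/1e3,(np.arange(n)/px-half)/1e3)
    ex=np.array([-np.cos(yaw),-np.sin(yaw)]);ey=np.array([np.sin(yaw),-np.cos(yaw)])
    X=o[0]+u*ex[0]+v*ey[0];Y=o[1]+u*ex[1]+v*ey[1]
    p=np.stack([X,Y,np.full_like(X,z),np.ones_like(X)],-1)@T.T
    q=p[...,:3]@K.T
    return cv2.remap(im,(q[...,0]/q[...,2]).astype(np.float32),(q[...,1]/q[...,2]).astype(np.float32),cv2.INTER_CUBIC)
if __name__=="__main__":
    o=(.4797,-.0147)
    for c,k,e in(("top","a","d"),("scene","b","e")):
        r=rect(c,s[k],.012,a0,o)
        g=r.astype(int).sum(2)/3
        m=((g<105)&(np.ptp(r.astype(int),axis=2)<25)).astype(np.uint8)
        n,l,st,ce=cv2.connectedComponentsWithStats(m); i=1+st[1:,4].argmax()
        q=np.argwhere(l==i)[:,::-1].astype(np.float32)/2-160
        print(c,st[i],"rect",cv2.minAreaRect(q))
        # edge lines: left edge (x min) per row, top/bottom edges per column
        Y=np.arange(-50,51,2);xm=[q[q[:,1]==y][:,0].min() if (q[:,1]==y).any() else np.nan for y in Y]
        X=np.arange(-90,60,2);yl=[q[q[:,0]==x][:,1].min() for x in X];yh=[q[q[:,0]==x][:,1].max() for x in X]
        for nm,A,B in(("xmin",Y,xm),("ymin",X,yl),("ymax",X,yh)):
            A=np.array(A,float);B=np.array(B);B=np.where(np.isnan(B),np.nanmedian(B),B);ok=abs(B-np.median(B))<6
            for _ in range(3):
                f=np.polyfit(A[ok],B[ok],1);ok=abs(np.polyval(f,A)-B)<2
            print(nm,f.round(4),ok.sum())
    W=cloud("scene",s["e"])[120:244,205:302].reshape(-1,3);W=W[~np.isnan(W[:,0])]
    x=-(np.cos(a0)*(W[:,0]-o[0])+np.sin(a0)*(W[:,1]-o[1]))*1e3; y=(np.sin(a0)*(W[:,0]-o[0])-np.cos(a0)*(W[:,1]-o[1]))*1e3;z=W[:,2]*1e3
    for lo,hi in((33,46),(60,108),(113,126)):
        k=(z>lo)&(z<hi);print(lo,k.sum())
        h,xe,ye=np.histogram2d(x[k],y[k],bins=[np.arange(-80,85,6),np.arange(-54,55,6)]);print(h.astype(int))
    r1=rect("scene",s["b"],.12,a0,o,100,2);r2=rect("scene",s["b"],.04,a0,o,100,2)
    save("pics/r.png",np.hstack([r1,r2]))
E
python3 n.py
```

```text
top [  119   188   521   264 65742] rect ((29.488143920898438, -0.218292236328125), (131.0424041748047, 260.16778564453125), 89.74980163574219)
xmin [ 3.50000e-03 -9.88431e+01] 51
ymin [ 1.70000e-03 -6.39733e+01] 75
ymax [-1.0000e-04  6.3905e+01] 75
scene [  110   133   530   323 99581] rect ((27.25, -13.0), (161.0, 264.5), 90.0)
xmin [ 2.000000e-04 -1.044804e+02] 51
ymin [-5.70000e-03 -6.29086e+01] 49
ymax [-2.10000e-03  6.66326e+01] 75
33 250
[[0 0 0 0 2 5 2 5 4 4 2 5 6 3 0 0 0 0]
 [0 0 0 0 4 2 3 4 2 3 5 2 3 4 0 0 0 0]
 [0 0 0 0 0 0 0 0 0 0 0 0 0 0 0 0 0 0]
 [0 0 0 0 0 0 0 0 0 0 0 0 0 0 0 0 0 0]
 [0 0 0 0 0 1 1 1 2 1 0 0 2 0 0 0 0 0]
 [0 0 0 0 0 1 0 1 2 2 0 2 0 0 0 0 0 0]
 [0 0 0 0 0 0 1 2 1 2 2 4 0 0 0 0 0 0]
 [0 0 0 0 0 1 1 1 2 1 2 0 0 0 0 0 0 0]
 [0 0 0 0 0 0 0 1 0 2 1 2 0 0 0 0 0 0]
 [0 0 0 0 0 1 1 0 1 0 0 0 1 0 0 0 0 0]
 [0 0 0 0 0 0 1 0 3 1 0 1 0 0 0 0 0 0]
 [0 0 4 1 0 1 2 2 1 2 0 1 1 0 0 3 0 0]
 [0 0 1 5 1 1 0 1 1 1 1 2 2 0 0 2 0 0]
 [0 0 0 3 0 2 3 0 2 2 0 2 0 0 0 4 2 0]
 [0 0 0 4 0 1 1 3 1 0 1 1 0 0 0 1 3 0]
 [0 0 0 2 2 1 1 0 1 1 2 1 1 0 0 1 2 0]
 [0 0 0 2 1 0 0 0 0 0 0 0 0
[... 2311 characters left out ...]
0 0 0 0 0 0 0 0 0 0 0 0 0 0 0 0 0 0]
 [0 0 0 0 0 0 0 0 0 0 0 0 0 0 0 0 0 0]
 [0 0 4 1 0 0 0 0 0 0 0 0 0 0 2 2 0 0]
 [0 0 3 2 0 0 0 0 0 0 0 0 0 0 1 4 0 0]
 [0 1 4 4 0 0 0 0 0 0 0 0 0 1 4 4 0 0]
 [0 1 2 4 1 0 0 0 0 0 0 0 0 0 2 4 0 0]
 [0 0 5 4 2 0 0 0 0 0 0 0 0 2 3 5 1 0]
 [0 1 3 5 0 0 0 0 0 0 0 0 0 2 3 4 2 0]
 [0 2 1 3 3 3 3 0 0 0 0 2 4 4 3 1 2 0]
 [0 1 5 3 3 3 1 0 0 0 0 2 3 3 4 4 2 0]
 [0 2 3 3 3 4 4 0 0 0 0 3 5 3 1 4 2 0]
 [0 1 0 0 0 0 0 0 0 0 0 0 0 1 1 0 1 0]
 [0 0 0 0 0 0 0 0 0 0 0 0 0 0 0 0 0 0]
 [0 0 0 0 0 0 0 0 0 0 0 0 0 0 0 0 0 0]
 [0 0 0 0 0 0 0 0 0 0 0 0 0 0 0 0 0 0]
 [0 0 0 0 0 0 0 0 0 0 0 0 0 0 0 0 0 0]
 [0 0 0 0 0 0 0 0 0 0 0 0 0 0 0 0 0 0]
 [0 0 0 0 0 0 0 0 0 0 0 0 0 0 0 0 0 0]]
```

View pics/r.png

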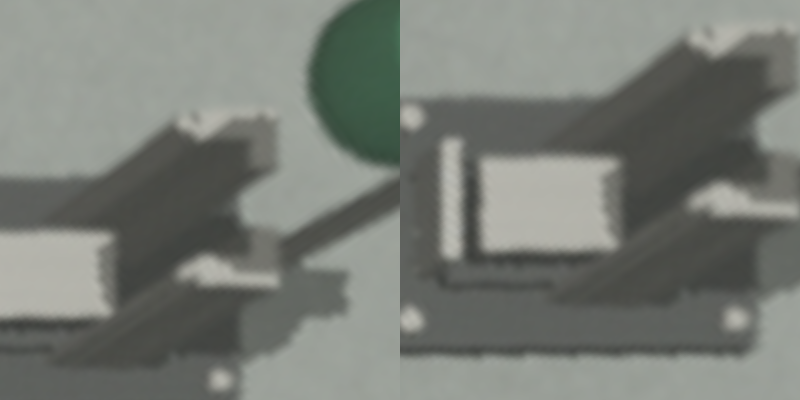

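Rectified at lip height (right half), the lip top spans columns 441–464 and rows 138–260. At post height (left half) the post tops start near column 178 and end at 278. That puts the pocket point about 20 mm from the base centre, away from the robot. I'll write a planner that turns targets into row numbers, cross-check the lip with the top camera, and go.

```bash
cat > plan.py <<'E'
from h import *
from scipy.spatial.transform import Rotation as Ro
PK=np.array([.4992,-.0113,.020]); NY=9.1
def frame(ang,tilt=30):
    """part/nest axes (x towards robot; ang=line angle deg) and tool rotation leaning by tilt"""
    a=np.deg2rad(ang);ex=np.array([-np.cos(a),-np.sin(a),0]);ez=np.array([0,0,1.]);ey=np.cross(ez,ex)
    t=np.deg2rad(tilt);z=np.sin(t)*ex-np.cos(t)*ez;x=np.cos(t)*ex+np.sin(t)*ez
    return np.stack([ex,ey,ez],1),np.stack([x,np.cross(z,x),z],1)
def tcp(origin,ang,g,tilt=30):
    """TCP pose with grasp point at local g (m) of a thing with given origin"""
    A,R=frame(ang,tilt);return np.array(origin)+A@np.array(g)-.003*R[:,2],R
def now():
    s=bot.sense();return s["eef_pos"],Ro.from_quat(s["tool_rot"],scalar_first=True).as_matrix(),s
def shift(dp,R): return (np.asarray(dp)@R/.05).round(2)
def turn(R0,R1): return (Ro.from_matrix(R0.T@R1).as_rotvec(degrees=True)/5).round(2)
E
python3 - <<'E'
from plan import *
from n import rect
s=np.load("s0.npz");r=rect("top",s["a"],.04,np.deg2rad(9.1),(.4797,-.0147),100,2).mean(2)
q=r[160:240].mean(0)[20:90];print("lip x profile",[(round(20/2-100+i/2,1),int(v)) for i,v in enumerate(q)][::2])
q=r[:,44:60].mean(1);print("lip y",[(i/2-100,int(v)) for i,v in enumerate(q)][120:290:4])
p,R,_=now()
for n,o,a,zg in(("body",(.5607,.2503,0),-16.7,.026),("cover",(.430,.2595,0),7.3,.0235),("spacer",(.5825,-.259,0),-10.4,.0235)):
    t,Rt=tcp(o,a,(-.013,0,zg));print(n,t.round(4))
    if n=="body":
        h=t.copy();h[2]=.40;print("raise",shift([0,0,.4-p[2]],R),"move",shift([h[0]-p[0],h[1]-p[1],0],R),"turn",turn(R,Rt),"down",shift(t-h,Rt))
E
```

```text
lip x profile [(-90.0, 84), (-89.0, 83), (-88.0, 83), (-87.0, 82), (-86.0, 80), (-85.0, 79), (-84.0, 80), (-83.0, 82), (-82.0, 88), (-81.0, 95), (-80.0, 107), (-79.0, 121), (-78.0, 136), (-77.0, 149), (-76.0, 160), (-75.0, 166), (-74.0, 168), (-73.0, 167), (-72.0, 160), (-71.0, 149), (-70.0, 133), (-69.0, 114), (-68.0, 94), (-67.0, 76), (-66.0, 61), (-65.0, 50), (-64.0, 44), (-63.0, 45), (-62.0, 52), (-61.0, 61), (-60.0, 71), (-59.0, 81), (-58.0, 92), (-57.0, 102), (-56.0, 111)]
lip y [(-40.0, 83), (-38.0, 82), (-36.0, 84), (-34.0, 89), (-32.0, 103), (-30.0, 122), (-28.0, 138), (-26.0, 151), (-24.0, 156), (-22.0, 158), (-20.0, 157), (-18.0, 156), (-16.0, 156), (-14.0, 155), (-12.0, 154), (-10.0, 155), (-8.0, 157), (-6.0, 158), (-4.0, 160), (-2.0, 161), (0.0, 162), (2.0, 160), (4.0, 158), (6.0, 156), (8.0, 155), (10.0, 155), (12.0, 155), (14.0, 155), (16.0, 156), (18.0, 157), (20.0, 159), (22.0, 161), (24.0, 162), (26.0, 161), (28.0, 150), (30.0, 133), (32.0, 111), (34.0, 93), (36.0, 85), (38.0, 83), (40.0, 84), (42.0, 91), (44.0, 101)]
body [0.5746 0.2461 0.0286]
raise [-0.   -0.   -3.11] move [-12.48  13.17  -0.  ] turn [-1.93  5.79  7.19] down [-3.71  0.    6.43]
cover [0.4444 0.2613 0.0261]
spacer [ 0.5968 -0.2616  0.0261]
```

Emit:
jog_arm([
  [0,0,-0.78,0,0,0,1],
  [0,0,-0.78,0,0,0,1],
  [0,0,-0.78,0,0,0,1],
  [0,0,-0.78,0,0,0,1],
  [-0.78,0.82,0,0,0,0,1],
  [-0.62,0.66,0,0,0,0,1],
  [-0.62,0.66,0,0,0,0,1],
  [-0.62,0.66,0,0,0,0,1],
  [-0.62,0.66,0,0,0,0,1],
  [-0.62,0.66,0,0,0,0,1],
  [-0.62,0.66,0,0,0,0,1],
  [-0.62,0.66,0,0,0,0,1],
  [-0.62,0.66,0,0,0,0,1],
  [-0.62,0.66,0,0,0,0,1],
  [-0.62,0.66,0,0,0,0,1],
  [-0.62,0.66,0,0,0,0,1],
  [-0.62,0.66,0,0,0,0,1],
  [-0.62,0.66,0,0,0,0,1],
  [-0.62,0.66,0,0,0,0,1],
  [-0.62,0.66,0,0,0,0,1],
])

```text
time: 2.9
eef_pos: [0.5015, 0.0855, 0.4009]
tool_rot: [0.0, -0.175, 0.985, 0.0]
wrist_force: [0.5, -0.1, 0.7]
opening: 0.0873
gripper_force: 0.0
```

Emit:
jog_arm([
  [-0.62,0.66,0,-0.2,0.58,0.72,1],
  [-0.62,0.66,0,-0.2,0.58,0.72,1],
  [0,0,0,-0.2,0.58,0.72,1],
  [0,0,0,-0.19,0.58,0.72,1],
  [0,0,0,-0.19,0.58,0.72,1],
  [0,0,0,-0.19,0.58,0.72,1],
  [0,0,0,-0.19,0.58,0.72,1],
  [0,0,0,-0.19,0.58,0.72,1],
  [0,0,0,-0.19,0.58,0.72,1],
  [0,0,0,-0.19,0.57,0.71,1],
])

```text
time: 3.9
eef_pos: [0.5395, 0.1658, 0.3993]
tool_rot: [-0.257, 0.141, 0.955, 0.038]
wrist_force: [-0.0, 0.5, -0.1]
opening: 0.0871
gripper_force: 0.0
```

```bash
sed -i 's/PK=.*; NY/PK=np.array([.4994,-.0115,.020]); NY/' plan.py
cat > go.py <<'E'
from plan import *
def to(t,Rt,msg=""):
    p,R,s=now();print(msg,"t",round(s["time"],2),"p",p.round(4),"target",t.round(4),"turn",turn(R,Rt),"shift(in R)",shift(t-p,R),"shift(in Rt)",shift(t-p,Rt),"F",s["wrist_force"].round(1),"open",round(s["opening"],4))
E
python3 -c "
from go import *
t,R=tcp((.5607,.2503,0),-16.7,(-.013,0,.026));to(t,R)
print(now()[2]['joints'].round(2))"
```

```text
t 3.9 p [0.5395 0.1658 0.3993] target [0.5746 0.2461 0.0286] turn [ 0.   -0.03 -0.03] shift(in R) [-3.9   1.75  6.31] shift(in Rt) [-3.89  1.74  6.32] F [-0.   0.5 -0.1] open 0.0871
[ 0.4   0.45  0.53 -0.37 -2.04 -2.37]
```

Emit:
jog_arm([
  [-0.45,0.35,0.72,0,-0.03,-0.03,1],
  [-0.45,0.35,0.72,0,0,0,1],
  [-0.45,0.35,0.72,0,0,0,1],
  [-0.45,0.35,0.72,0,0,0,1],
  [-0.45,0.35,0.72,0,0,0,1],
  [-0.35,0,0.58,0,0,0,1],
  [-0.35,0,0.58,0,0,0,1],
  [-0.35,0,0.58,0,0,0,1],
  [-0.35,0,0.58,0,0,0,1],
  [-0.13,0,0.2,0,0,0,1],
  [-0.12,0,0.19,0,0,0,1],
  [0,0,0,0,0,0,1],
])

```text
time: 5.1
eef_pos: [0.5757, 0.2465, 0.0283]
tool_rot: [-0.255, 0.139, 0.956, 0.038]
wrist_force: [-0.3, 0.6, 0.3]
opening: 0.0875
gripper_force: 0.0
```

```bash
python3 -c "
from go import *
t,R=tcp((.5607,.2503,0),-16.7,(-.013,0,.026));to(t,R)"
```

```text
t 5.1 p [0.5757 0.2465 0.0283] target [0.5746 0.2461 0.0286] turn [-0.01  0.02  0.03] shift(in R) [ 0.02 -0.01  0.  ] shift(in Rt) [ 0.02 -0.01  0.  ] F [-0.3  0.6  0.3] open 0.0875
```

Within 1 mm of the target. I close, lift and check.

Emit:
jog_arm([
  [0.02,0,0,0,0,0,0],
  [0,0,0,0,0,0,0],
  [0,0,0,0,0,0,0],
  [0,0,0,0,0,0,0],
  [0,0,0,0,0,0,0],
  [0,0,0,0,0,0,0],
  [0.1,0,-0.17,0,0,0,0],
  [0.25,0,-0.43,0,0,0,0],
  [0.4,0,-0.7,0,0,0,0],
  [0.4,0,-0.7,0,0,0,0],
  [0,0,0,0,0,0,0],
  [0,0,0,0,0,0,0],
])

```text
time: 6.3
eef_pos: [0.5751, 0.2471, 0.1459]
tool_rot: [-0.254, 0.139, 0.956, 0.039]
wrist_force: [-0.9, -0.2, -3.6]
opening: 0.0557
gripper_force: 30.0
```

```bash
cat > grasp.py <<'E'
import sys
from go import *
# measure gripped part: top-face points near the part in both views -> centre in the tool's part-frame
def measure(ang,g,h,tilt=30):
    p,R,s=now();A,_=frame(ang,tilt)
    org=p+.003*R[:,2]-A@np.array(g)   # where the origin should be
    for c in("top","scene"):
        im,d=snap(c);w=cloud(c,d).reshape(-1,3);l=(w-org)@A
        k=(abs(l[:,0])<.065)&(abs(l[:,1])<.029)&(abs(l[:,2]-h)<.006)
        q=l[k]*1000
        print(c,k.sum(),"x",np.percentile(q[:,0],[0,2,98,100]).round(1),"z",np.median(q[:,2]).round(1))
    return s
E
python3 -c "
from grasp import *
p,R,s=now();x=R[:,0];ang=np.rad2deg(np.arctan2(-x[1],-x[0]));print('ang',ang)
s=measure(ang,(-.013,0,.026),.044);print(s['opening'],s['wrist_force'])
t,Rt=tcp(PK,NY,(-.013-.06,0,.10));to(t,Rt)
im,d=snap('scene');save('pics/g1.png',im[110:260,200:400],3)"
```

```text
ang -16.454747456339206
top 342 x [-40.5 -37.6  42.7  44.8] z 42.0
scene 11 x [-42.8 -42.8  26.2  42.7] z 39.5
0.055655064141269625 [-0.89408672 -0.24775964 -3.58031014]
 t 6.4 p [0.5739 0.2465 0.1433] target [5.730e-01 3.000e-04 1.226e-01] turn [ 2.57 -0.   -4.45] shift(in R) [-1.41 -4.73 -0.33] shift(in Rt) [ 0.48 -4.86  0.76] F [-0.7 -0.6 -3.4] open 0.0556
```

View pics/g1.png

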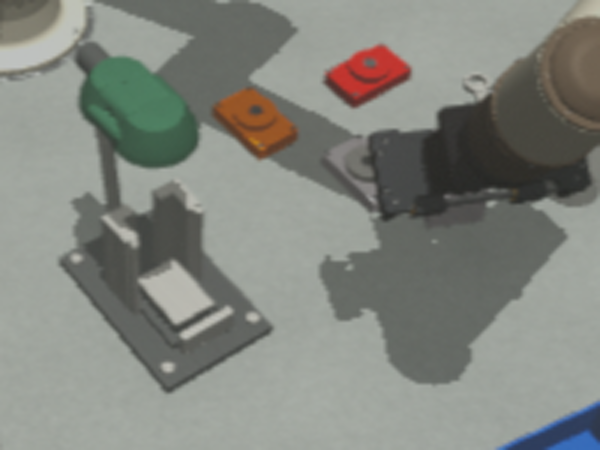

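The nest is clear, with the pad white between posts and lip. The gripper at (440,165) holds the body, and the silver cover lies beyond it at (360,165). I carry the body over to the nest and turn it.

Emit:
jog_arm([
  [-0.12,-0.4,-0.03,0,0,0,0],
  [-0.23,-0.78,-0.05,0,0,0,0],
  [-0.24,-0.79,-0.06,0,0,0,0],
  [-0.24,-0.79,-0.06,0,0,0,0],
  [-0.23,-0.79,-0.05,0,0,0,0],
  [-0.23,-0.78,-0.05,0,0,0,0],
  [-0.12,-0.4,-0.03,0,0,0,0],
  [0,0,0,0.43,0,-0.74,0],
  [0,0,0,0.43,0,-0.74,0],
  [0,0,0,0.43,0,-0.74,0],
  [0,0,0,0.43,0,-0.74,0],
  [0,0,0,0.43,0,-0.74,0],
  [0,0,0,0.42,0,-0.75,0],
  [0,0,0,0,0,0,0],
  [0,0,0,0,0,0,0],
])

```text
time: 7.95
eef_pos: [0.5736, 0.0005, 0.123]
tool_rot: [-0.257, -0.076, 0.963, -0.02]
wrist_force: [-0.3, -0.1, -3.3]
opening: 0.0561
gripper_force: 30.0
```

```bash
python3 -c "
from grasp import *
t,Rt=tcp(PK,NY,(-.013-.045,0,.026+.027));to(t,Rt)
measure(NY,(-.013,0,.026),.044)
im,d=snap('top');save('pics/p1.png',im[130:230,200:330],5)"
```

```text
t 7.95 p [5.736e-01 5.000e-04 1.230e-01] target [ 0.5582 -0.0021  0.0756] turn [ 0.01  0.01 -0.  ] shift(in R) [-0.2  -0.    0.98] shift(in Rt) [-0.2  -0.    0.98] F [-0.3 -0.1 -3.3] open 0.0561
top 357 x [-41.8 -40.6  40.7  43.8] z 42.4
scene 102 x [19.8 22.3 45.  45.7] z 41.8
```

View pics/p1.png

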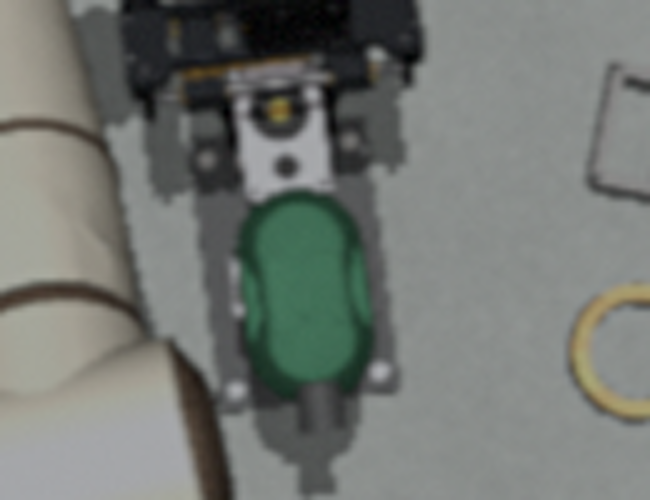

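The body is held flat, its bored end at (285,165) lined up with the posts in front of the lamp. I lower it to just above the lip and slide it in.

Emit:
jog_arm([
  [-0.06,0,0.3,0,0,0,0],
  [-0.07,0,0.34,0,0,0,0],
  [-0.07,0,0.34,0,0,0,0],
  [0,0,0,0,0,0,0],
  [0.13,0,0.075,0,0,0,0],
  [0.13,0,0.075,0,0,0,0],
  [0.13,0,0.075,0,0,0,0],
  [0.09,0,0.05,0,0,0,0],
  [0.09,0,0.05,0,0,0,0],
  [0.05,0,0.03,0,0,0,0],
  [0,0,0,0,0,0,0],
])

```text
time: 9.2
eef_pos: [0.5229, -0.0079, 0.0764]
tool_rot: [-0.257, -0.077, 0.963, -0.02]
wrist_force: [-0.2, 0.1, -3.2]
opening: 0.0556
gripper_force: 30.0
```

```bash
python3 -c "
from grasp import *
t,Rt=tcp(PK,NY,(-.013,0,.026+.027));to(t,Rt);print(now()[2]['moment'])"
```

```text
t 9.2 p [ 0.5229 -0.0079  0.0764] target [ 0.5137 -0.0092  0.0756] turn [-0.    0.03  0.01] shift(in R) [0.15 0.   0.11] shift(in Rt) [0.15 0.   0.11] F [-0.2  0.1 -3.2] open 0.0556
[ 0.23286228 -1.45152698  0.04593618]
```

Emit:
jog_arm([
  [0.035,0,0.02,0,0,0,0],
  [0.035,0,0.02,0,0,0,0],
  [0.035,0,0.02,0,0,0,0],
  [0.026,0,0.015,0,0,0,0],
  [0,0,0,0,0,0,0],
])

```text
time: 9.7
eef_pos: [0.5155, -0.0091, 0.0761]
tool_rot: [-0.257, -0.077, 0.963, -0.02]
wrist_force: [-0.1, -0.0, -2.5]
opening: 0.0562
gripper_force: 30.0
```

Emit:
jog_arm([
  [0.017,0,0.01,0,0,0,0],
  [0.017,0,0.01,0,0,0,0],
  [0,0,0,0,0,0,0],
])

```text
time: 10.0
eef_pos: [0.5145, -0.0092, 0.0762]
tool_rot: [-0.256, -0.077, 0.963, -0.02]
wrist_force: [2.4, -0.1, -2.5]
opening: 0.0556
gripper_force: 30.0
```

Emit:
jog_arm([
  [0.017,0,0.01,0,0,0,0],
  [0,0,0,0,0,0,0],
])

```text
time: 10.2
eef_pos: [0.5145, -0.0092, 0.0763]
tool_rot: [-0.255, -0.077, 0.964, -0.02]
wrist_force: [5.7, 0.2, -2.5]
opening: 0.0558
gripper_force: 30.0
```

Emit:
jog_arm([
  [-0.02,0,0.035,0,0,0,0],
  [-0.02,0,0.035,0,0,0,0],
  [-0.02,0,0.035,0,0,0,0],
  [-0.02,0,0.035,0,0,0,0],
  [0,0,0,0,0,0,0],
])

```text
time: 10.7
eef_pos: [0.5144, -0.0092, 0.0684]
tool_rot: [-0.255, -0.077, 0.964, -0.02]
wrist_force: [5.0, 0.8, -1.6]
opening: 0.0564
gripper_force: 30.0
```

Emit:
jog_arm([
  [-0.02,0,0.035,0,0,0,0],
  [-0.015,0,0.026,0,0,0,0],
  [-0.01,0,0.017,0,0,0,0],
  [0,0,0,0,0,0,0],
])

```text
time: 11.1
eef_pos: [0.5144, -0.0092, 0.064]
tool_rot: [-0.255, -0.077, 0.964, -0.02]
wrist_force: [4.9, 0.6, -0.3]
opening: 0.0556
gripper_force: 30.0
```

Emit:
jog_arm([
  [-0.01,0,0.017,0,0,0,0],
  [-0.01,0,0.017,0,0,0,0],
  [0,0,0,0,0,0,0],
])

```text
time: 11.4
eef_pos: [0.5144, -0.0092, 0.0629]
tool_rot: [-0.255, -0.077, 0.964, -0.021]
wrist_force: [5.6, 2.2, 3.4]
opening: 0.0559
gripper_force: 30.0
```

Emit:
jog_arm([
  [-0.01,0,0.017,0,0,0,0],
  [-0.01,0,0.017,0,0,0,0],
  [0,0,0,0,0,0,0],
])

```text
time: 11.7
eef_pos: [0.5145, -0.0092, 0.0625]
tool_rot: [-0.256, -0.078, 0.963, -0.021]
wrist_force: [4.0, 2.8, 9.8]
opening: 0.0554
gripper_force: 30.0
```

Emit:
jog_arm([
  [0.01,0,-0.02,0,0,0,0],
  [0.01,0,-0.015,0,0,0,1],
  [0,0,0,0,0,0,1],
  [0,0,0,0,0,0,1],
  [0,0,0,0,0,0,1],
  [0,0,0,0,0,0,1],
  [0,0,-0.3,0,0,0,1],
  [0,0,-0.8,0,0,0,1],
  [0,0,-1,0,0,0,1],
  [0,0,-1,0,0,0,1],
  [0,0,-1,0,0,0,1],
  [0,0,0,0,0,0,1],
])

```text
time: 12.9
eef_pos: [0.6179, 0.0067, 0.2453]
tool_rot: [-0.25, -0.077, 0.965, -0.021]
wrist_force: [-0.4, -0.1, 0.2]
opening: 0.0873
gripper_force: 0.0
```

```bash
cat > nestm.py <<'E'
from grasp import *
# extents of a stacked part's top at pocket-relative height h (mm)
def top_at(h,tol=5):
    A,_=frame(NY)
    for c in("scene","top"):
        im,d=snap(c);l=(cloud(c,d).reshape(-1,3)-PK)@A*1e3
        k=(abs(l[:,0])<70)&(abs(l[:,1])<29)&(abs(l[:,2]-h)<tol);q=l[k]
        if k.sum()<20: print(c,k.sum());continue
        m=q[q[:,0]<5];f=np.linalg.lstsq(np.c_[m[:,:2],np.ones(len(m))],m[:,2],rcond=None)[0]
        print(c,k.sum(),"x",np.percentile(q[:,0],[0,1,50,99]).round(1),"y(x<5)",np.percentile(m[:,1],[0,2,98,100]).round(1),"z",np.median(m[:,2]).round(1),"slopes",f[:2].round(3))
    return
E
python3 -c "
from nestm import *
top_at(58)
t,Rt=tcp((.5825,-.259,0),-10.4,(-.013,0,.0235));h=t.copy();h[2]=.25;to(h,Rt,'spacer-hi');print('down',shift(t-h,Rt))
im,d=snap('scene');save('pics/p2.png',im[110:250,190:330],4)"
```

```text
scene 323 x [-45.5 -44.   -0.3  50.1] y(x<5) [-13.6  -9.8  28.2  28.8] z 55.8 slopes [ 0.013 -0.009]
top 75 x [-45.2 -44.3 -34.7 -19.9] y(x<5) [-27.8 -27.3  26.5  27.4] z 56.5 slopes [ 0.039 -0.018]
spacer-hi t 13.0 p [0.6139 0.0069 0.2397] target [ 0.5968 -0.2616  0.25  ] turn [-1.93  0.04  3.39] shift(in R) [ 1.14 -5.25  0.41] shift(in Rt) [-0.44 -5.34 -0.5 ] F [-0.1 -0.3 -0.5] open 0.0871
down [-2.24  0.    3.88]
```

View pics/p2.png

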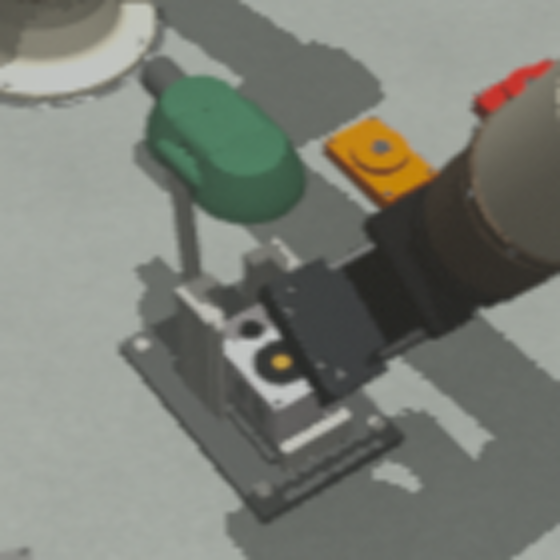

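The body sits flat between the posts, clear of the lip (top face around (270,345)). Its far end is at x ≈ -45, so it is against the stops. Now the spacer.

Emit:
jog_arm([
  [0.11,-0.5,0.04,0,0,0,1],
  [0.2,-0.9,0.07,0,0,0,1],
  [0.2,-0.95,0.07,0,0,0,1],
  [0.2,-0.95,0.07,0,0,0,1],
  [0.2,-0.95,0.07,0,0,0,1],
  [0.2,-0.9,0.07,0,0,0,1],
  [0.03,-0.1,0.02,-0.48,0.01,0.85,1],
  [0,0,0,-0.48,0.01,0.85,1],
  [0,0,0,-0.48,0.01,0.85,1],
  [0,0,0,-0.48,0.01,0.84,1],
  [0,0,0,0,0,0,1],
  [-0.3,0,0.52,0,0,0,1],
  [-0.45,0,0.78,0,0,0,1],
  [-0.45,0,0.78,0,0,0,1],
  [0,0,0,0,0,0,1],
])

```text
time: 14.55
eef_pos: [0.5917, -0.2602, 0.1222]
tool_rot: [-0.266, 0.086, 0.96, 0.024]
wrist_force: [-0.6, 1.1, -0.8]
opening: 0.0871
gripper_force: 0.0
```

```bash
python3 -c "
from go import *
t,Rt=tcp((.5825,-.259,0),-10.4,(-.013,0,.0235));to(t,Rt)"
```

```text
t 14.55 p [ 0.5917 -0.2602  0.1222] target [ 0.5968 -0.2616  0.0261] turn [-0.01 -0.2   0.02] shift(in R) [-1.08 -0.01  1.59] shift(in Rt) [-1.05 -0.01  1.61] F [-0.6  1.1 -0.8] open 0.0871
```

Emit:
jog_arm([
  [-0.4,0,0.6,0,-0.2,0,1],
  [-0.36,0,0.55,0,0,0,1],
  [-0.2,0,0.3,0,0,0,1],
  [-0.1,0,0.15,0,0,0,1],
  [0,0,0,0,0,0,1],
  [0,0,0,0,0,0,1],
])

```text
time: 15.15
eef_pos: [0.6039, -0.264, 0.0358]
tool_rot: [-0.249, 0.087, 0.964, 0.021]
wrist_force: [-0.1, -0.5, 0.3]
opening: 0.0867
gripper_force: 0.0
```

```bash
python3 -c "
from go import *
t,Rt=tcp((.5825,-.259,0),-10.4,(-.013,0,.0235));to(t,Rt)"
```

```text
t 15.15 p [ 0.6039 -0.264   0.0358] target [ 0.5968 -0.2616  0.0261] turn [-0.04  0.22  0.  ] shift(in R) [0.04 0.02 0.24] shift(in Rt) [0.03 0.02 0.24] F [-0.1 -0.5  0.3] open 0.0867
```

Emit:
jog_arm([
  [0.04,0.02,0.12,-0.04,0.22,0,1],
  [0,0,0.1,0,0,0,1],
  [0,0,0,0,0,0,1],
  [0,0,0,0,0,0,1],
])

```text
time: 15.55
eef_pos: [0.5959, -0.2615, 0.0257]
tool_rot: [-0.259, 0.088, 0.962, 0.024]
wrist_force: [-0.4, 0.3, 0.3]
opening: 0.087
gripper_force: 0.0
```

```bash
python3 -c "
from go import *
t,Rt=tcp((.5825,-.259,0),-10.4,(-.013,0,.0235));to(t,Rt)"
```

```text
t 15.55 p [ 0.5959 -0.2615  0.0257] target [ 0.5968 -0.2616  0.0261] turn [ 0.01 -0.03 -0.  ] shift(in R) [-0.01 -0.   -0.02] shift(in Rt) [-0.01 -0.   -0.02] F [-0.4  0.3  0.3] open 0.087
```

Emit:
jog_arm([
  [0,0,0,0,0,0,0],
  [0,0,0,0,0,0,0],
  [0,0,0,0,0,0,0],
  [0,0,0,0,0,0,0],
  [0,0,0,0,0,0,0],
  [0,0,0,0,0,0,0],
  [0.1,0,-0.17,0,0,0,0],
  [0.25,0,-0.43,0,0,0,0],
  [0.4,0,-0.7,0,0,0,0],
  [0.4,0,-0.7,0,0,0,0],
  [0,0,0,0,0,0,0],
  [0,0,0,0,0,0,0],
  [0,0,0,0,0,0,0],
])

```text
time: 16.85
eef_pos: [0.596, -0.2613, 0.1401]
tool_rot: [-0.26, 0.088, 0.961, 0.024]
wrist_force: [-0.2, 0.0, -1.8]
opening: 0.056
gripper_force: 30.0
```

```bash
python3 -c "
from grasp import *
s=measure(-10.4,(-.013,0,.0235),.024);print(s['opening'],s['wrist_force'])
t,Rt=tcp(PK,NY,(-.013-.06,0,.0235+.10));to(t,Rt)"
```

```text
top 177 x [-46.6 -45.2  43.9  45.1] z 23.7Traceback (most recent call last):
  File "<string>", line 3, in <module>
    s=measure(-10.4,(-.013,0,.0235),.024);print(s['opening'],s['wrist_force'])
  File "grasp.py", line 11, in measure
    print(c,k.sum(),"x",np.percentile(q[:,0],[0,2,98,100]).round(1),"z",np.median(q[:,2]).round(1))
                        ~~~~~~~~~~~~~^^^^^^^^^^^^^^^^^^^^^
    return _quantile_unchecked(
        a, q, axis, out, overwrite_input, method, keepdims, weights)
    return _ureduce(a,
                    func=_quantile_ureduce_func,
    ...<5 lines>...
                    overwrite_input=overwrite_input,
                    method=method)
    r = func(a, **kwargs)
    result = _quantile(arr,
                       quantiles=q,
    ...<2 lines>...
                       out=out,
                       weights=wgt)
    slices_having_nans = np.isnan(arr[-1, ...])
                                  ~~~^^^^^^^^^
IndexError: index -1 is out of bounds for axis 0 with size 0
```

The spacer is held at the nominal place (x -45…45, flat).

```bash
python3 -c "
from go import *
t,Rt=tcp(PK,NY,(-.013-.06,0,.0235+.10));to(t,Rt)"
```

```text
t 16.95 p [ 0.5958 -0.2613  0.1394] target [5.730e-01 3.000e-04 1.461e-01] turn [ 1.98 -0.06 -3.37] shift(in R) [1.27 5.06 0.6 ] shift(in Rt) [-0.26  5.24 -0.3 ] F [ 0.  -0.8 -0.7] open 0.056
```

Emit:
jog_arm([
  [0.12,0.46,0.06,0,0,0,0],
  [0.23,0.92,0.11,0,0,0,0],
  [0.23,0.92,0.11,0,0,0,0],
  [0.23,0.92,0.11,0,0,0,0],
  [0.23,0.92,0.11,0,0,0,0],
  [0.23,0.92,0.1,0,0,0,0],
  [0,0,0,0.4,0,-0.67,0],
  [0,0,0,0.4,0,-0.67,0],
  [0,0,0,0.4,0,-0.67,0],
  [0,0,0,0.39,0,-0.68,0],
  [0,0,0,0.39,0,-0.68,0],
  [0,0,0,0,0,0,0],
  [0,0,0,0,0,0,0],
])

```text
time: 18.25
eef_pos: [0.5732, -0.0, 0.1463]
tool_rot: [-0.26, -0.076, 0.962, -0.021]
wrist_force: [0.7, -0.0, -0.7]
opening: 0.0558
gripper_force: 30.0
```

```bash
python3 -c "
from nestm import *
t,Rt=tcp(PK,NY,(-.013-.045,0,.0235+.064));to(t,Rt)
h,Rt=tcp(PK,NY,(-.013-.006,0,.0235+.064));print('slide',shift(h-t,Rt))"
```

```text
t 18.25 p [ 0.5732 -0.      0.1463] target [ 0.5582 -0.0021  0.1101] turn [-0.   -0.05 -0.02] shift(in R) [-0.1   0.01  0.78] shift(in Rt) [-0.1   0.01  0.78] F [ 0.7 -0.  -0.7] open 0.0558
slide [ 0.68 -0.    0.39]
```

Emit:
jog_arm([
  [-0.03,0,0.26,0,0,0,0],
  [-0.03,0.01,0.26,0,0,0,0],
  [-0.04,0,0.26,0,0,0,0],
  [0,0,0,0,0,0,0],
  [0.13,0,0.075,0,0,0,0],
  [0.13,0,0.075,0,0,0,0],
  [0.13,0,0.075,0,0,0,0],
  [0.13,0,0.075,0,0,0,0],
  [0.08,0,0.045,0,0,0,0],
  [0.05,0,0.03,0,0,0,0],
  [0,0,0,0,0,0,0],
  [0,0,0,0,0,0,0],
])

```text
time: 19.45
eef_pos: [0.5216, -0.0079, 0.111]
tool_rot: [-0.259, -0.077, 0.963, -0.021]
wrist_force: [0.2, -0.2, -0.8]
opening: 0.0558
gripper_force: 30.0
```

```bash
python3 -c "
from nestm import *
t,Rt=tcp(PK,NY,(-.013,0,.0235+.064));to(t,Rt)"
```

```text
t 19.45 p [ 0.5216 -0.0079  0.111 ] target [ 0.5137 -0.0092  0.1101] turn [-0.01 -0.03 -0.  ] shift(in R) [ 0.13 -0.    0.1 ] shift(in Rt) [ 0.13 -0.    0.1 ] F [ 0.2 -0.2 -0.8] open 0.0558
```

Emit:
jog_arm([
  [0.035,0,0.02,0,0,0,0],
  [0.035,0,0.02,0,0,0,0],
  [0.035,0,0.02,0,0,0,0],
  [0.017,0,0.01,0,0,0,0],
  [0.017,0,0.01,0,0,0,0],
  [0,0,0,0,0,0,0],
])

```text
time: 20.05
eef_pos: [0.5134, -0.0093, 0.111]
tool_rot: [-0.259, -0.076, 0.963, -0.021]
wrist_force: [-0.1, -0.2, -0.1]
opening: 0.0556
gripper_force: 30.0
```

Emit:
jog_arm([
  [0.017,0,0.01,0,0,0,0],
  [0,0,0,0,0,0,0],
])

```text
time: 20.25
eef_pos: [0.5132, -0.0093, 0.1111]
tool_rot: [-0.258, -0.077, 0.963, -0.021]
wrist_force: [1.6, 1.1, -0.3]
opening: 0.056
gripper_force: 30.0
```

Contact with the stops. I push a little more, then lower.

Emit:
jog_arm([
  [0.02,0,0.012,0,0,0,0],
  [0,0,0,0,0,0,0],
  [-0.015,0,0.026,0,0,0,0],
  [-0.015,0,0.026,0,0,0,0],
  [0,0,0,0,0,0,0],
  [0,0,0,0,0,0,0],
])

```text
time: 20.85
eef_pos: [0.5132, -0.0093, 0.1084]
tool_rot: [-0.257, -0.077, 0.963, -0.021]
wrist_force: [4.7, 0.8, 0.3]
opening: 0.0559
gripper_force: 30.0
```

Emit:
jog_arm([
  [-0.01,0,0.017,0,0,0,0],
  [-0.01,0,0.017,0,0,0,0],
  [0,0,0,0,0,0,0],
])

```text
time: 21.15
eef_pos: [0.5132, -0.0093, 0.1065]
tool_rot: [-0.257, -0.077, 0.963, -0.021]
wrist_force: [5.3, 0.4, 0.5]
opening: 0.0556
gripper_force: 30.0
```

Emit:
jog_arm([
  [-0.01,0,0.017,0,0,0,0],
  [-0.01,0,0.017,0,0,0,0],
  [0,0,0,0,0,0,0],
])

```text
time: 21.45
eef_pos: [0.5132, -0.0093, 0.1045]
tool_rot: [-0.257, -0.077, 0.963, -0.021]
wrist_force: [4.4, 1.0, 1.1]
opening: 0.0556
gripper_force: 30.0
```

Emit:
jog_arm([
  [-0.01,0,0.017,0,0,0,0],
  [0,0,0,0,0,0,0],
])

```text
time: 21.65
eef_pos: [0.5132, -0.0093, 0.1036]
tool_rot: [-0.257, -0.077, 0.963, -0.021]
wrist_force: [5.4, 0.3, 1.6]
opening: 0.0557
gripper_force: 30.0
```

Emit:
jog_arm([
  [-0.01,0,0.017,0,0,0,0],
  [0,0,0,0,0,0,0],
])

```text
time: 21.85
eef_pos: [0.5132, -0.0093, 0.1026]
tool_rot: [-0.257, -0.077, 0.963, -0.021]
wrist_force: [4.6, 0.5, 0.8]
opening: 0.0559
gripper_force: 30.0
```

Emit:
jog_arm([
  [-0.01,0,0.017,0,0,0,0],
  [0,0,0,0,0,0,0],
])

```text
time: 22.05
eef_pos: [0.5132, -0.0093, 0.1021]
tool_rot: [-0.257, -0.077, 0.963, -0.021]
wrist_force: [4.5, 0.4, 2.9]
opening: 0.0556
gripper_force: 30.0
```

Emit:
jog_arm([
  [-0.01,0,0.017,0,0,0,0],
  [0,0,0,0,0,0,0],
])

```text
time: 22.25
eef_pos: [0.5132, -0.0092, 0.102]
tool_rot: [-0.257, -0.077, 0.963, -0.021]
wrist_force: [3.8, 1.4, 6.6]
opening: 0.056
gripper_force: 30.0
```

Emit:
jog_arm([
  [0.01,0,-0.02,0,0,0,0],
  [0,0,0,0,0,0,1],
  [0,0,0,0,0,0,1],
  [0,0,0,0,0,0,1],
  [0,0,0,0,0,0,1],
  [0,0,0,0,0,0,1],
  [0,0,-0.3,0,0,0,1],
  [0,0,-0.8,0,0,0,1],
  [0,0,-1,0,0,0,1],
  [0,0,-1,0,0,0,1],
  [0,0,-1,0,0,0,1],
  [0,0,0,0,0,0,1],
  [0,0,0,0,0,0,1],
])

```text
time: 23.55
eef_pos: [0.6133, 0.0072, 0.2785]
tool_rot: [-0.259, -0.077, 0.963, -0.021]
wrist_force: [-0.1, 0.1, -1.2]
opening: 0.0872
gripper_force: 0.0
```

```bash
python3 -c "
from nestm import *
top_at(80)
t,Rt=tcp((.430,.2595,0),7.3,(-.013,0,.0235));h=t.copy();h[2]=.25;to(h,Rt,'cover-hi');print('down',shift(t-h,Rt))"
```

```text
scene 213 x [-45.4 -44.9   9.3  57.4] y(x<5) [-26.3 -18.9  28.6  28.9] z 79.1 slopes [-0.003  0.018]
top 70 x [-45.8 -45.6 -37.9 -17.2] y(x<5) [-27.9 -27.6  26.8  27.2] z 80.0 slopes [-0.003 -0.017]
cover-hi t 23.65 p [0.6121 0.0069 0.2769] target [0.4444 0.2613 0.25  ] turn [-0.18 -0.08  0.31] shift(in R) [1.89 5.56 1.73] shift(in Rt) [2.05 5.47 1.81] F [-0.2 -0.5 -0.1] open 0.087
down [-2.24  0.    3.88]
```

The spacer is flat on the body at x ≈ -0.5 mm, its top about 80 mm above the pocket point. Now the cover, going sideways first to stay clear of the lamp.

Emit:
jog_arm([
  [0,0.5,0,0,0,0,1],
  [0,0.9,0,0,0,0,1],
  [0,0.95,0,0,0,0,1],
  [0,0.95,0,0,0,0,1],
  [0,0.95,0,0,0,0,1],
  [0,0.9,0,-0.09,0,0.15,1],
  [0.3,0.07,0.3,-0.09,0,0.15,1],
  [0.5,0.07,0.45,0,0,0,1],
  [0.5,0.07,0.45,0,0,0,1],
  [0.5,0.07,0.45,0,0,0,1],
  [0.2,0.03,0.15,0,0,0,1],
  [-0.3,0,0.52,0,0,0,1],
  [-0.45,0,0.78,0,0,0,1],
  [-0.45,0,0.78,0,0,0,1],
  [0,0,0,0,0,0,1],
  [0,0,0,0,0,0,1],
  [0,0,0,0,0,0,1],
])

```text
time: 25.35
eef_pos: [0.4404, 0.2596, 0.1325]
tool_rot: [-0.258, -0.062, 0.964, -0.016]
wrist_force: [-0.4, 0.2, 0.9]
opening: 0.0873
gripper_force: 0.0
```

```bash
python3 -c "
from go import *
t,Rt=tcp((.430,.2595,0),7.3,(-.013,0,.0235));to(t,Rt)"
```

```text
t 25.35 p [0.4404 0.2596 0.1325] target [0.4444 0.2613 0.0261] turn [-0.    0.    0.02] shift(in R) [-1.14  0.02  1.8 ] shift(in Rt) [-1.14  0.03  1.8 ] F [-0.4  0.2  0.9] open 0.0873
```

Emit:
jog_arm([
  [-0.34,0.02,0.55,0,0,0.02,1],
  [-0.4,0,0.62,0,0,0,1],
  [-0.25,0,0.4,0,0,0,1],
  [-0.15,0,0.23,0,0,0,1],
  [0,0,0,0,0,0,1],
  [0,0,0,0,0,0,1],
  [0,0,0,0,0,0,1],
])

```text
time: 26.05
eef_pos: [0.4442, 0.2612, 0.0255]
tool_rot: [-0.258, -0.061, 0.964, -0.016]
wrist_force: [1.1, -0.4, -1.0]
opening: 0.0868
gripper_force: 0.0
```

```bash
python3 -c "
from go import *
t,Rt=tcp((.430,.2595,0),7.3,(-.013,0,.0235));to(t,Rt)"
```

```text
t 26.05 p [0.4442 0.2612 0.0255] target [0.4444 0.2613 0.0261] turn [ 0. -0. -0.] shift(in R) [ 0.    0.   -0.01] shift(in Rt) [ 0.    0.   -0.01] F [ 1.1 -0.4 -1. ] open 0.0868
```

Emit:
jog_arm([
  [0,0,0,0,0,0,0],
  [0,0,0,0,0,0,0],
  [0,0,0,0,0,0,0],
  [0,0,0,0,0,0,0],
  [0,0,0,0,0,0,0],
  [0,0,0,0,0,0,0],
  [0.1,0,-0.17,0,0,0,0],
  [0.25,0,-0.43,0,0,0,0],
  [0.4,0,-0.7,0,0,0,0],
  [0.4,0,-0.7,0,0,0,0],
  [0,0,0,0,0,0,0],
  [0,0,0,0,0,0,0],
  [0,0,0,0,0,0,0],
])

```text
time: 27.35
eef_pos: [0.4431, 0.2604, 0.1386]
tool_rot: [-0.261, -0.061, 0.963, -0.018]
wrist_force: [-0.6, 0.5, -0.8]
opening: 0.0558
gripper_force: 30.0
```

```bash
python3 -c "
from go import *
p,R,s=now();A,_=frame(7.3);org=p+.003*R[:,2]-A@np.array((-.013,0,.0235))
im,d=snap('top');l=(cloud('top',d).reshape(-1,3)-org)@A*1e3
k=(abs(l[:,0])<65)&(abs(l[:,1])<29)&(l[:,2]>10)&(l[:,2]<34)&(l[:,0]>5);q=l[k];print(k.sum(),q.max(0),np.percentile(q[:,0],98))
f=q[(q[:,2]<25)&(q[:,0]>28)];print('flange z',np.median(f[:,2]),'disc z',np.median(q[q[:,2]>25][:,2]))
t,Rt=tcp(PK,NY,(-.013-.065,0,.0235+.115));to(t,Rt)"
```

```text
204 [44.20563746 28.3250794  33.08756964] 43.60344573953499
flange z 19.666525949265072 disc z 30.04975388208128
 t 27.4 p [0.4431 0.2603 0.1383] target [0.5779 0.0011 0.1611] turn [ 0.16 -0.06 -0.33] shift(in R) [-1.52 -5.49 -1.4 ] shift(in Rt) [-1.37 -5.55 -1.32] F [ 0.  -0.6 -2.2] open 0.056
```

Emit:
jog_arm([
  [-0.25,0,-0.25,0,0,0,0],
  [-0.5,0,-0.45,0,0,0,0],
  [-0.5,0,-0.45,0,0,0,0],
  [-0.27,-0.3,-0.25,0,0,0,0],
  [0,-0.8,0,0,0,0,0],
  [0,-0.9,0,0,0,0,0],
  [0,-0.9,0,0,0,0,0],
  [0,-0.9,0,0,0,0,0],
  [0,-0.9,0,0,0,0,0],
  [0,-0.6,0,0,0,0,0],
  [0,-0.2,0,0.16,0,-0.33,0],
  [0,0,0,0,0,0,0],
  [0,0,0,0,0,0,0],
  [0,0,0,0,0,0,0],
])

```text
time: 28.8
eef_pos: [0.5785, 0.0018, 0.1615]
tool_rot: [-0.26, -0.077, 0.962, -0.02]
wrist_force: [0.6, 0.2, -0.7]
opening: 0.0561
gripper_force: 30.0
```

```bash
python3 -c "
from nestm import *
t,Rt=tcp(PK,NY,(-.013-.045,0,.0235+.0875));to(t,Rt)
h,Rt=tcp(PK,NY,(-.013-.006,0,.0235+.0875));print('slide',shift(h-t,Rt))"
```

```text
t 28.8 p [0.5785 0.0018 0.1615] target [ 0.5582 -0.0021  0.1336] turn [ 0.01 -0.04  0.01] shift(in R) [ 0.08 -0.01  0.69] shift(in Rt) [ 0.08 -0.01  0.69] F [ 0.6  0.2 -0.7] open 0.0561
slide [ 0.68 -0.    0.39]
```

Emit:
jog_arm([
  [0.03,-0.01,0.23,0,0,0,0],
  [0.03,0,0.23,0,0,0,0],
  [0.02,0,0.23,0,0,0,0],
  [0,0,0,0,0,0,0],
  [0.13,0,0.075,0,0,0,0],
  [0.13,0,0.075,0,0,0,0],
  [0.13,0,0.075,0,0,0,0],
  [0.13,0,0.075,0,0,0,0],
  [0.08,0,0.045,0,0,0,0],
  [0.05,0,0.03,0,0,0,0],
  [0,0,0,0,0,0,0],
  [0,0,0,0,0,0,0],
])

```text
time: 30.0
eef_pos: [0.5207, -0.0086, 0.1345]
tool_rot: [-0.26, -0.077, 0.962, -0.02]
wrist_force: [-0.6, 3.6, 0.7]
opening: 0.0559
gripper_force: 30.0
```

Emit:
jog_arm([
  [0.035,0,0.02,0,0,0,0],
  [0.035,0,0.02,0,0,0,0],
  [0.026,0,0.015,0,0,0,0],
  [0,0,0,0,0,0,0],
])

```text
time: 30.4
eef_pos: [0.5159, -0.0094, 0.1344]
tool_rot: [-0.259, -0.077, 0.963, -0.02]
wrist_force: [0.3, 4.1, -1.6]
opening: 0.0557
gripper_force: 30.0
```

```bash
python3 -c "
from nestm import *
t,Rt=tcp(PK,NY,(-.013,0,.0235+.0875));to(t,Rt)"
```

```text
t 30.4 p [ 0.5159 -0.0094  0.1344] target [ 0.5137 -0.0092  0.1336] turn [ 0.02 -0.02  0.01] shift(in R) [0.03 0.01 0.03] shift(in Rt) [0.03 0.01 0.03] F [ 0.3  4.1 -1.6] open 0.0557
```

Emit:
jog_arm([
  [0,0.02,0,0,0,0,0],
  [0.017,0,0.01,0,0,0,0],
  [0.017,0,0.01,0,0,0,0],
  [0,0,0,0,0,0,0],
])

```text
time: 30.8
eef_pos: [0.5135, -0.0096, 0.1346]
tool_rot: [-0.26, -0.077, 0.962, -0.02]
wrist_force: [1.0, 0.8, -1.1]
opening: 0.0561
gripper_force: 30.0
```

Emit:
jog_arm([
  [0.017,0,0.01,0,0,0,0],
  [0,0,0,0,0,0,0],
])

```text
time: 31.0
eef_pos: [0.5134, -0.0095, 0.1347]
tool_rot: [-0.258, -0.077, 0.963, -0.02]
wrist_force: [3.3, -1.3, -0.6]
opening: 0.0557
gripper_force: 30.0
```

Emit:
jog_arm([
  [0.017,0,0.01,0,0,0,0],
  [0,0,0,0,0,0,0],
])

```text
time: 31.2
eef_pos: [0.5133, -0.0095, 0.1348]
tool_rot: [-0.257, -0.077, 0.963, -0.02]
wrist_force: [4.9, -0.8, -0.0]
opening: 0.0551
gripper_force: 30.0
```

Emit:
jog_arm([
  [-0.02,0,0.035,0,0,0,0],
  [-0.02,0,0.035,0,0,0,0],
  [-0.02,0,0.035,0,0,0,0],
  [-0.01,0,0.017,0,0,0,0],
  [0,0,0,0,0,0,0],
  [0,0,0,0,0,0,0],
])

```text
time: 31.8
eef_pos: [0.5133, -0.009, 0.1277]
tool_rot: [-0.257, -0.077, 0.963, -0.02]
wrist_force: [6.0, 1.6, 0.5]
opening: 0.0559
gripper_force: 30.0
```

Emit:
jog_arm([
  [-0.01,0,0.017,0,0,0,0],
  [-0.01,0,0.017,0,0,0,0],
  [0,0,0,0,0,0,0],
])

```text
time: 32.1
eef_pos: [0.5133, -0.009, 0.1258]
tool_rot: [-0.257, -0.077, 0.963, -0.02]
wrist_force: [4.9, 1.0, 1.0]
opening: 0.0558
gripper_force: 30.0
```

Emit:
jog_arm([
  [-0.01,0,0.017,0,0,0,0],
  [0,0,0,0,0,0,0],
])

```text
time: 32.3
eef_pos: [0.5133, -0.009, 0.1249]
tool_rot: [-0.257, -0.077, 0.963, -0.02]
wrist_force: [5.5, 0.7, 1.5]
opening: 0.0556
gripper_force: 30.0
```

Emit:
jog_arm([
  [-0.01,0,0.017,0,0,0,0],
  [0,0,0,0,0,0,0],
])

```text
time: 32.5
eef_pos: [0.5133, -0.009, 0.1249]
tool_rot: [-0.258, -0.077, 0.963, -0.02]
wrist_force: [5.1, 1.3, 4.1]
opening: 0.0559
gripper_force: 30.0
```

Emit:
jog_arm([
  [-0.01,0,0.017,0,0,0,0],
  [0,0,0,0,0,0,0],
])

```text
time: 32.7
eef_pos: [0.5133, -0.009, 0.1246]
tool_rot: [-0.258, -0.077, 0.963, -0.02]
wrist_force: [4.7, 1.1, 8.4]
opening: 0.056
gripper_force: 30.0
```

Emit:
jog_arm([
  [0.01,0,-0.02,0,0,0,0],
  [0,0,0,0,0,0,1],
  [0,0,0,0,0,0,1],
  [0,0,0,0,0,0,1],
  [0,0,0,0,0,0,1],
  [0,0,0,0,0,0,1],
  [0,0,-0.3,0,0,0,1],
  [0,0,-0.7,0,0,0,1],
  [0,0,-0.8,0,0,0,1],
  [0,0,0,0,0,0,0],
  [0,0,0,0,0,0,0],
  [0,0,0,0,0,0,0],
  [0,0,0,0,0,0,0],
  [0,0,0,0,0,0,0],
])

```text
time: 34.1
eef_pos: [0.5557, -0.0024, 0.2007]
tool_rot: [-0.26, -0.077, 0.962, -0.02]
wrist_force: [0.1, 0.1, -0.1]
opening: 0.055
gripper_force: 0.0
```

```bash
python3 -c "
from nestm import *
top_at(100);top_at(110,4)
p,R,s=now();print('gap',s['opening'])
# tip lowest corner at local (-8,0,zc): tip corner = grasp+19mm*z_t -9.5mm*x_t  (low edge is at -x side)
A,Rt=frame(NY,40)
for zc in(.135,.111):
    c=PK+A@np.array((-.008,0,zc));t=c-.022*Rt[:,2]
    to(t,Rt,zc)
im,d=snap('scene');save('pics/p3.png',im[110:250,190:330],4)"
```

```text
scene 15
top 106 x [-45.3 -44.7 -32.7 -16.1] y(x<5) [-28.4 -27.5  26.4  27.1] z 99.3 slopes [ 0.005 -0.004]
scene 0
top 4
gap 0.03921119542108811
0.135 t 34.3 p [ 0.5562 -0.0023  0.2012] target [ 0.5213 -0.008   0.1719] turn [0.01 1.96 0.01] shift(in R) [ 0.32 -0.    0.86] shift(in Rt) [ 0.17 -0.    0.91] F [ 0.3  0.3 -0.6] open 0.0392
0.111 t 34.3 p [ 0.5562 -0.0023  0.2012] target [ 0.5213 -0.008   0.1479] turn [0.01 1.96 0.01] shift(in R) [ 0.08 -0.    1.28] shift(in Rt) [-0.14 -0.    1.27] F [ 0.3  0.3 -0.6] open 0.0392
```

View pics/p3.png

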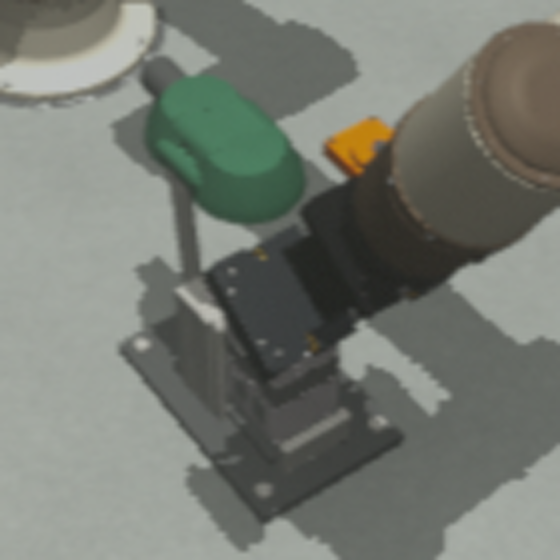

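The cover lies flat in the posts (flange top z ≈ 99 mm, far edge x ≈ -45 mm). The gripper, at about (270,310), is closing above the disc and clear of the lamp. I lean to 40° and go above the disc.

Emit:
jog_arm([
  [0,0,0,0,0.98,0,0],
  [0,0,0,0,0.98,0,0],
  [0.07,0,0.33,0,0,0,0],
  [0.08,0,0.35,0,0,0,0],
  [0.07,0,0.35,0,0,0,0],
  [0,0,0,0,0,0,0],
  [0,0,0,0,0,0,0],
])

```text
time: 35.05
eef_pos: [0.5159, -0.0089, 0.1694]
tool_rot: [-0.34, -0.075, 0.937, -0.027]
wrist_force: [0.9, -0.4, 0.2]
opening: 0.0007
gripper_force: 0.0
```

```bash
python3 -c "
from nestm import *
A,Rt=frame(NY,40)
c=PK+A@np.array((-.002,0,.119));t=c-.022*Rt[:,2];to(t,Rt)
print('1mm down',(np.array([0,0,-.001])@Rt/.05).round(4), now()[2]['opening'])"
```

```text
t 35.05 p [ 0.5159 -0.0089  0.1694] target [ 0.5153 -0.0089  0.1559] turn [0.   0.01 0.01] shift(in R) [-0.17  0.    0.22] shift(in Rt) [-0.17  0.    0.22] F [ 0.9 -0.4  0.2] open 0.0007
1mm down [-0.0129 -0.      0.0153] 0.0006714405617274596
```

Emit:
jog_arm([
  [-0.06,0,0.07,0,0,0,0],
  [-0.06,0,0.07,0,0,0,0],
  [-0.04,0,0.05,0,0,0,0],
  [0,0,0,0,0,0,0],
  [0,0,0,0,0,0,0],
])

```text
time: 35.55
eef_pos: [0.5155, -0.0088, 0.1565]
tool_rot: [-0.341, -0.075, 0.937, -0.027]
wrist_force: [0.7, -0.3, -0.4]
opening: 0.0003
gripper_force: 0.0
```

Emit:
jog_arm([
  [-0.013,0,0.015,0,0,0,0],
  [-0.013,0,0.015,0,0,0,0],
  [0,0,0,0,0,0,0],
])

```text
time: 35.85
eef_pos: [0.5154, -0.0088, 0.1545]
tool_rot: [-0.341, -0.075, 0.937, -0.027]
wrist_force: [-0.1, -1.0, -0.5]
opening: 0.0006
gripper_force: 0.0
```

Emit:
jog_arm([
  [-0.013,0,0.015,0,0,0,0],
  [-0.013,0,0.015,0,0,0,0],
  [0,0,0,0,0,0,0],
])

```text
time: 36.15
eef_pos: [0.5156, -0.0089, 0.1536]
tool_rot: [-0.341, -0.075, 0.937, -0.027]
wrist_force: [-0.1, 0.0, 4.3]
opening: 0.0004
gripper_force: 2.3
```

Emit:
jog_arm([
  [-0.013,0,0.015,0,0,0,0],
  [-0.013,0,0.015,0,0,0,0],
  [0,0,0,0,0,0,0],
])

```text
time: 36.45
eef_pos: [0.5156, -0.0089, 0.1521]
tool_rot: [-0.341, -0.075, 0.937, -0.027]
wrist_force: [0.8, 1.5, 6.8]
opening: 0.0006
gripper_force: 3.4
```

Emit:
jog_arm([
  [-0.013,0,0.015,0,0,0,0],
  [-0.013,0,0.015,0,0,0,0],
  [0,0,0,0,0,0,0],
])

```text
time: 36.75
eef_pos: [0.5157, -0.0089, 0.1502]
tool_rot: [-0.341, -0.075, 0.937, -0.027]
wrist_force: [0.4, 1.0, 8.2]
opening: 0.0008
gripper_force: 3.5
```

Emit:
jog_arm([
  [-0.013,0,0.015,0,0,0,0],
  [-0.013,0,0.015,0,0,0,0],
  [0,0,0,0,0,0,0],
])

```text
time: 37.05
eef_pos: [0.5157, -0.0089, 0.1482]
tool_rot: [-0.341, -0.075, 0.937, -0.027]
wrist_force: [-0.4, 1.6, 6.1]
opening: 0.0005
gripper_force: 3.5
```

Emit:
jog_arm([
  [-0.013,0,0.015,0,0,0,0],
  [-0.013,0,0.015,0,0,0,0],
  [0,0,0,0,0,0,0],
])

```text
time: 37.35
eef_pos: [0.5157, -0.0089, 0.1462]
tool_rot: [-0.341, -0.075, 0.937, -0.027]
wrist_force: [-0.1, 0.8, 7.0]
opening: 0.0003
gripper_force: 3.5
```

Emit:
jog_arm([
  [-0.013,0,0.015,0,0,0,0],
  [-0.013,0,0.015,0,0,0,0],
  [0,0,0,0,0,0,0],
])

```text
time: 37.65
eef_pos: [0.5157, -0.0089, 0.1442]
tool_rot: [-0.341, -0.075, 0.937, -0.027]
wrist_force: [-0.1, 0.5, 7.4]
opening: 0.0004
gripper_force: 3.5
```

Emit:
jog_arm([
  [-0.013,0,0.015,0,0,0,0],
  [-0.013,0,0.015,0,0,0,0],
  [0,0,0,0,0,0,0],
])

```text
time: 37.95
eef_pos: [0.5158, -0.009, 0.1431]
tool_rot: [-0.341, -0.075, 0.937, -0.027]
wrist_force: [0.6, 1.8, 10.0]
opening: 0.0007
gripper_force: 5.0
```

Emit:
jog_arm([
  [-0.013,0,0.015,0,0,0,0],
  [-0.013,0,0.015,0,0,0,0],
  [0,0,0,0,0,0,0],
])

```text
time: 38.25
eef_pos: [0.5159, -0.0091, 0.1429]
tool_rot: [-0.341, -0.076, 0.937, -0.028]
wrist_force: [0.3, 2.3, 15.9]
opening: 0.0002
gripper_force: 8.0
```

Emit:
jog_arm([
  [-0.013,0,0.015,0,0,0,0],
  [-0.01,0,0.012,0,0,0,0],
  [0,0,0,0,0,0,0],
  [0,0,0,0,0,0,0],
])

```text
time: 38.65
eef_pos: [0.516, -0.0092, 0.1426]
tool_rot: [-0.341, -0.076, 0.936, -0.028]
wrist_force: [0.2, 3.3, 21.7]
opening: 0.0004
gripper_force: 10.7
```

Emit:
jog_arm([
  [0,0,0,0,0,0,0],
  [0,0,0,0,0,0,0],
  [0,0,0,0,0,0,0],
  [0,0,0,0,0,0,0],
  [0,0,0,0,0,0,0],
  [0,0,0,0,0,0,0],
])

```text
time: 39.25
eef_pos: [0.516, -0.0092, 0.1426]
tool_rot: [-0.341, -0.076, 0.936, -0.028]
wrist_force: [0.4, 2.9, 21.7]
opening: 0.0005
gripper_force: 10.7
```

It held 21.7 N for over half a second with the pad stopped. I let go and check.

Emit:
jog_arm([
  [0.026,0,-0.03,0,0,0,0],
  [0.039,0,-0.045,0,0,0,0],
  [0.04,0,-0.2,0,0,0,0],
  [0,0,-0.5,0,0,0,0],
  [0,0,-1,0,0,0,0],
  [0,0,-1,0,0,0,0],
  [0,0,-1,0,0,0,0],
  [0,0,-1,0,0,0,0],
  [0,0,-0.5,0,0,0,0],
  [0,0,0,0,0,0,0],
  [0,0,0,0,0,0,0],
])

```text
time: 40.35
eef_pos: [0.6795, 0.0174, 0.3409]
tool_rot: [-0.341, -0.075, 0.937, -0.026]
wrist_force: [0.7, 0.1, 0.5]
opening: 0.0004
gripper_force: 0.0
```

```bash
python3 -c "
from nestm import *
top_at(89,4);top_at(100,4)
p,R,s=now();print(p,s['wrist_force'])
im,d=snap('scene');save('pics/p4.png',im[110:250,190:330],4)"
```

```text
scene 291 x [-45.6 -45.3 -20.2  53.9] y(x<5) [-26.6 -26.2  28.   28.4] z 88.8 slopes [ 0.021 -0.003]
top 97 x [-45.3 -45.3 -33.7 -17.3] y(x<5) [-27.9 -27.5  26.5  27.1] z 89.3 slopes [-0.03  -0.002]
scene 221 x [-23.2 -22.6   4.6  59.3] y(x<5) [-22.6 -21.8  23.8  24.5] z 99.3 slopes [ 0.012 -0.007]
top 3
[0.67845118 0.01707841 0.34191626] [-0.6206826   0.29347199 -0.66309434]
```

View pics/p4.png

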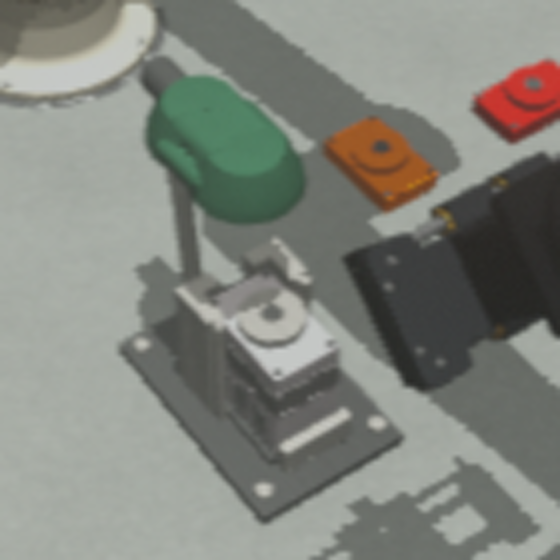

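The stack stands square between the posts with the disc up at (270,315). The cover's underside is about 69 mm above the pocket point, which fits a home pad on a thin shim, and its edges are at x ≈ -45 mm and y ≈ ±28 mm. I hand it in.

```bash
python3 -c "
from bench import bot
print(bot.job_done())"
```

```text
the job is handed in; nothing more can be done
None
```

The gearbox body, spacer and cover are stacked flat and square against the posts; I pressed the cover at about 22 N for over half a second, until the pad stopped moving, then let go and handed the job in at about 40 s; no verdict came back.

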